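# Cap a hand suction pump's inlet and hold the handle drawn to the mark

## Task

Leak-check the hand suction pump in its dock: of the two grey blanking caps standing on the desk, slide the one that fits fully down over the pump's upright inlet spigot, and put the one that is too tight for it into the white tray. Then pull the pump's D-shaped handle straight out against its spring until the front edge of the dark piston is level with the bold black ring round the clear barrel, and keep it there: the program finishes while still holding the handle at the mark. Leave the two vials and the keys where they are.

Things in the scene. Friction and masses are not known exactly. Their poses are not given: they have to be found in the camera images.
- pump: hand suction pump in a white dock fixed to the desk, lying level: clear barrel 52 mm across, axis 48 mm above the desk. Origin: desk level, middle of the 200 x 84 mm dock. Its x axis runs along the barrel from handle to spigot; the handle pulls out towards -x. Nothing on it is over 80 mm high but the spigot; a gauge 44 mm across lies 99 to 143 mm along +x.
- spigot_base (a point): centre of the flat shoulder (40 mm across) at the foot of the inlet spigot, 86 mm above the desk, at pump x = +76 mm. The spigot stands up from it, 22 mm across and 28 mm high, its top 4 mm coned to 16 mm. A cap fully home rests with its mouth on this shoulder.
- pump_handle (a joint): how far the handle is drawn out, m: 0 fully in (where the spring keeps it), 0.045 when the piston edge is level with the bold ring, 0.065 at the stop. The spring pulls back with about 5 N at 0 and 11 N at 0.045; let go, the handle returns.
- handle_bar (a point): centre of the handle's cross bar, 17 mm thick, 48 mm above the desk, lying level across the pull (along the pump's y). Its two side arms (11 mm thick) stand 36 mm either side of this point and meet the rod 50 mm towards the pump; inside the D there is about 60 mm across and, next to the bar, 30 mm of free depth for a finger. Moves with the handle.
- mark_ring (a point): top of the bold black ring, 4 mm wide, round the clear barrel at pump x = -5 mm, 74 mm above the desk. Fixed to the pump.
- piston_edge (a point): point above the front edge (handle side) of the dark piston seen in the barrel, 74 mm above the desk; moves with the handle. At the mark it coincides with mark_ring; fully in it is 45 mm from it towards +x.
- cap_wide: the wider grey blanking cap, the one that fits: closed top, mouth down, 34 mm across (38 mm over the lip round its mouth, the lowest 4 mm), 38 mm high, bore 25 mm across and 32 mm deep. Origin: centre of its mouth; z up. 30 g.
- cap_narrow: the narrower grey blanking cap, which does not go over the spigot: closed top, mouth down, 27 mm across (31 mm over the lip round its mouth, the lowest 4 mm), 38 mm high, bore 17 mm. Origin: centre of its mouth; z up. 30 g.
- tray: open white tray fixed to the desk, 124 mm (its x) by 104 mm (its y) over the rim, 21 mm high, walls 2.5 mm, inside 111 x 91 mm. Origin: underside centre; its inner floor is 2.5 mm above the desk.
- vial_3: bystander: glass vial with a red cap, 22 mm across, 47 mm high, standing. Origin: centre of its foot.
- vial_4: bystander: glass vial with a blue cap, 22 mm across, 47 mm high, standing. Origin: centre of its foot.
- keys: bystander: bunch of keys lying flat, 110 x 121 x 8 mm. Origin: underside centre.
Mind the look-alikes: they are no part of the job. What is shaped like the cap_narrow but yellow is not meant.

How it is judged:
By the outcome, as a careful person would: the job done as asked, in the order asked, and still so for the second after the job is handed in, while the arm keeps its last pose, push and grip.
It also fails if it takes over 61 s, if anything falls off the work surface, if the arm or the gripper's body presses on something with over 40 N, if the wrist force passes 120 N, or if a joint passes its speed limit or range.

## Robot

A 7-joint arm with a two-finger parallel gripper is mounted at the origin on a cart in front of the work surface, level with it; the furniture and walls round the work are solid. World frame = base frame: x ahead of the robot, y to its left, z up, the work surface at z = 0. Lengths are in m, angles in rad, forces in N, time in s.
With the tool pointing down it reaches from about 0.425 to 0.925 m from the base axis. Payload 6.8 kg.
Tool frame: the origin (TCP) lies between the finger pads; the fingertips stand r.tcp_to_tips ahead of it and the grasp point (between the pads) lies 3 mm ahead of it (r.tcp_to_tips is the distance from the TCP to the fingertips, in m); z points along the fingers, y is the line along which they close (so a half turn about z gives the same grasp; the last joint's range is limited). The gripper opens to 85 mm and grips with 20 to 120 N. Pads are 22 mm wide; open, the fingers measure 114 mm over their backs; the gripper's body (76 mm by 85 mm) begins 54 mm behind the grasp point. The pads swing forward as they close: fully open they stand 13 mm farther back than shut.
Start: joints at [1.187, 0.477, 0.022, 1.555, -0.011, 1.109, -0.083], TCP at [0.184, -0.65, 0.253] pointing down, gripper open.
Joint ranges: [-2.96, 2.96], [-0.34, 2.1], [-1.41, 1.46], [0.24, 2.44], [-1.37, 4.51], [0.17, 1.92], [-2.96, 2.96]. Speed limits (rad/s): [2.39, 2.39, 3.14, 3.14, 3.14, 3.14, 3.14].

## Interface

Orientations are given as a rotation vector (axis times angle).
In Python, from bench import r gives the robot as it stands. The module is installed in compiled form; this text tells all that it offers.
- The arm moves only by the tool step_arm, never from a script. Its argument "moves" is a list of rows, each an object of numbers: "rx", "ry", "rz": the turn, a rotation vector about the tool's x, y, z in degrees; "dx", "dy", "dz": the shift along the tool's x, y, z in mm; "gripper": the opening, from -1 (shut) to 1 (fully open). In form: [{"rx": .., "ry": .., "rz": .., "dx": .., "dy": .., "dz": .., "gripper": ..}, ...]. A call has 1 to 20 rows; each row shifts and turns the commanded pose from where the row before left it, along the tool's axes as they then stand; what a row does not reach is not made up. A row lasts 1/8 s, in which the tool goes at most 62.5 mm and 10.7 degrees, less where a joint would pass 70% of its speed; a pose out of reach is approached as far as the arm can. A call is refused whole if a number of a shift passes 62.5 or a number of a turn 10.7, either way. A call with a gripper value outside its range is refused whole. The fingers move at their own pace and stop on an object; "grip_force" is the grip in N (left out, the last holds). Time passes only in rows, so rows that do not move let the fingers close. It gives the time, the measured TCP pose, the force, the opening and the grip force at its end, in the units of the state.
- r.get_obs(): the state, without advancing time (a new reading comes with each control period).
- r.grab_frame(name): name is "side" or "top" or "wrist"; returns the picture (420x560x3 uint8, blue, green, red); there is no depth.
- r.camera_info(name): a dict with "mtx" (3x3 intrinsics, pixels), "rvec" (rotation vector, rad) and "tvec" (3), from world to camera coordinates, as OpenCV has them. Camera axes: x right, y down, z forward; pixel columns grow to the right and rows downward; lengths in m; the calibration is good to about 2 mm. A picture is of the moment at which its call begins: read the wrist's pose just before it. camera_info takes no time and is no camera call; for the wrist camera it gives the pose at the moment of the call.
- r.hand_in(): hands the job in; it is judged then, once.
The state is a dict: "clock": time; "joints": joint angles; "qvel": joint speeds; "tau": joint torques, N m; "tcp_pos": TCP position; "orientation": TCP orientation; "contact_force": force on the tool from outside, world axes, zero at the start; "moment": the same for the moment, N m; "grip_width": finger opening in m; "gripper_force": force on a finger pad.
Only numpy, scipy, OpenCV 4.12 (cv2) and the standard library are available. Lean on these libraries where they do the work, as an engineer would, in place of code of your own. Each camera call takes 0.05 s, during which the arm holds its last target. There are 200 camera calls.

## Working session

There is one attempt and no reset: what is moved stays moved. The work goes in short steps, Python scripts to look and compute and a tool call to move; the robot and the scene stay as the last step left them, time stands still between calls to the robot, and variables do not carry over. Pictures are saved under pics/ and viewed, at most 10 in all, crops included, and the job is handed in when it is done.

Besides the shell and the picture viewer there is one more tool, called after "Request:" as a command line: name --argument value ..., lists and objects as JSON in quotes. step_arm: Moves the arm, as the interface text tells. Its arguments: {"type":"object","properties":{"moves":{"type":"array","items":{"type":"object","properties":{"rx":{"type":"number"},"ry":{"type":"number"},"rz":{"type":"number"},"dx":{"type":"number"},"dy":{"type":"number"},"dz":{"type":"number"},"gripper":{"type":"number"}}}},"grip_force":{"type":"number"}},"required":["moves"]}

```bash
mkdir -p pics
cat > h.py <<'E'
import numpy as np, cv2
from bench import r
from scipy.spatial.transform import Rotation as R
def shot(n,f):
    i=r.camera_info(n); im=r.grab_frame(n).copy(); cv2.imwrite(f'pics/{f}.png',im); np.savez(f'pics/{f}.npz',**{k:np.array(v) for k,v in i.items()}); return im
def ray(f,u,v):
    i=np.load(f'pics/{f}.npz'); Rm=cv2.Rodrigues(i['rvec'])[0]; c=-Rm.T@i['tvec'].ravel()
    d=Rm.T@np.linalg.inv(i['mtx'])@[u,v,1.]; return c,d
def onz(f,u,v,z):
    c,d=ray(f,u,v); return (c+d*(z-c[2])/d[2]).round(4)
def proj(f,p):
    i=np.load(f'pics/{f}.npz'); return cv2.projectPoints(np.array(p,float).reshape(-1,1,3),i['rvec'],i['tvec'],i['mtx'],None)[0].reshape(-1,2).round(1)
def st():
    o=r.get_obs(); Rm=R.from_rotvec(o['orientation']).as_matrix()
    print(o['clock'],np.round(o['tcp_pos'],4),'\n',Rm.round(3)); return o,Rm
E
python3 - <<'E'
from h import *
a=shot('top','top0');b=shot('side','side0')
for n in('top0','side0'): print(n,ray(n,280,210)[0])
print(r.tcp_to_tips); st(); print(r.get_obs())
E
```

```text
top0 [ 0.3611379  -0.1810235   0.99283098]
side0 [0.23926632 0.63345229 0.51281526]
0.022
0.1 [ 0.1837 -0.649   0.2524] 
 [[ 0.962  0.272 -0.001]
 [ 0.272 -0.962  0.002]
 [-0.    -0.002 -1.   ]]
{'clock': 0.1, 'joints': array([ 1.18691875,  0.47771418,  0.02232145,  1.55634472, -0.01153026,
        1.109334  , -0.08306471]), 'qvel': array([ 0.00160271, -0.00326125,  0.00057094, -0.00384378, -0.00046166,
       -0.00168924,  0.0008823 ]), 'tau': array([ 4.44931240e-03, -5.97757137e+01,  1.61388561e+00, -2.81954670e+01,
        1.29179089e-02,  5.05930628e-03, -5.94094203e-06]), 'tcp_pos': array([ 0.18367306, -0.64900358,  0.25242801]), 'orientation': array([-3.11013295e+00, -4.31687529e-01,  4.92820915e-04]), 'contact_force': array([-0.86856193, -0.05050007,  0.25286583]), 'moment': array([ 0.00373007,  0.03288162, -0.02209745]), 'gripper_force': 0.0, 'grip_width': 0.08544449748914305}
```

View pics/top0.png

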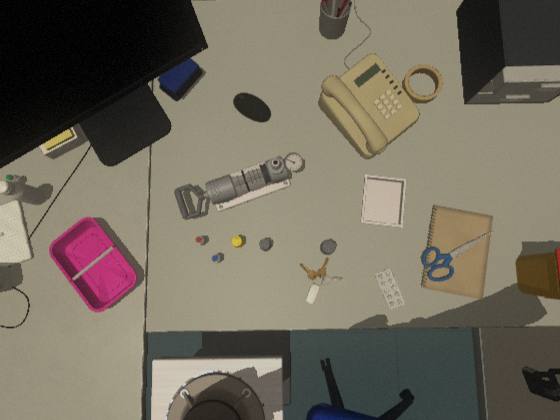

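View pics/side0.png

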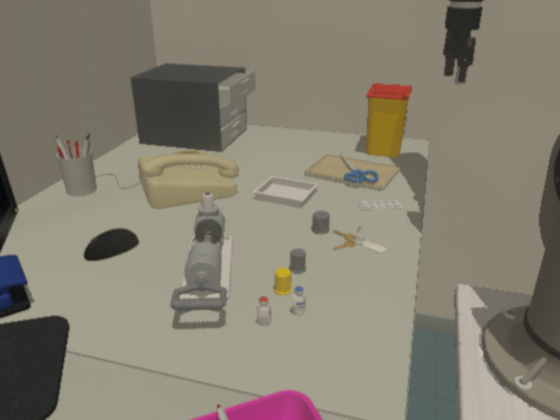

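Top view: the grey caps are at (265,244) and (328,247), and the yellow look-alike is at (238,241). The vials are at (201,240) and (217,257), the pump handle is at (190,201), the spigot is near (275,162), the gauge at (295,161) and the tray at (383,200). The side view shows the same layout, with grey caps at (298,260) and (321,222). I'll measure these and check one close crop.

Run:
```python
from h import *
a=cv2.imread('pics/top0.png')
c=cv2.resize(a[140:280,170:350],None,fx=4.2,fy=4.2,interpolation=cv2.INTER_CUBIC); cv2.imwrite('pics/crop0.png',c)
for n,u,v,z in [('capA',265,244,.038),('capB',328,247,.038),('yel',238,241,.038),('red',201,240,.047),('blue',217,257,.047),('tray',383,200,.02),('bar',184,203,.048),('spig',275,162,.114),('gauge',295,161,.07),('keys',317,278,0)]:
    print(n,onz('top0',u,v,z))
s=cv2.cvtColor(cv2.imread('pics/side0.png'),cv2.COLOR_BGR2HSV)
# white tray mask
g=cv2.cvtColor(a,cv2.COLOR_BGR2GRAY)
m=(g[165:235,350:415]>190).astype(np.uint8)
n,l,stt,ce=cv2.connectedComponentsWithStats(m); k=1+stt[1:,4].argmax(); pts=np.argwhere(l==k)[:,::-1].astype(np.float32)+[350,165]
rect=cv2.minAreaRect(pts.astype(np.float32)); print(rect, onz('top0',*rect[0],.02)); print([onz('top0',*p,.02) for p in cv2.boxPoints(rect)])
# dark caps
for (x0,y0) in [(252,230),(315,233)]:
    sub=g[y0:y0+28,x0:x0+28]; m=(sub<105).astype(np.uint8)
    n,l,stt,ce=cv2.connectedComponentsWithStats(m); k=1+stt[1:,4].argmax(); print(stt[k],ce[k]+[x0,y0], sub.min(),np.median(sub))
```

```text
capA [ 0.4224 -0.1234  0.038 ]
capB [ 0.4123 -0.2763  0.038 ]
yel [ 0.4309 -0.0574  0.038 ]
red [0.4343 0.0313 0.047 ]
blue [ 0.3926 -0.0079  0.047 ]
tray [ 0.5285 -0.4196  0.02  ]
bar [0.5259 0.0741 0.048 ]
spig [ 0.6062 -0.1531  0.114 ]
gauge [ 0.6199 -0.2002  0.07  ]
keys [ 0.3376 -0.2501  0.    ]
((369.5, 222.0), (1.0, 0.0), 180.0) [ 0.4736 -0.3833  0.02  ]
[array([ 0.4736, -0.3845,  0.02  ]), array([ 0.4736, -0.3845,  0.02  ]), array([ 0.4736, -0.382 ,  0.02  ]), array([ 0.4736, -0.382 ,  0.02  ])]
[  8   8  13  13 124] [266.16935484 243.75806452] 54 152.0
[  5   6  17  16 195] [327.73846154 246.42564103] 65 148.0
```

View pics/crop0.png

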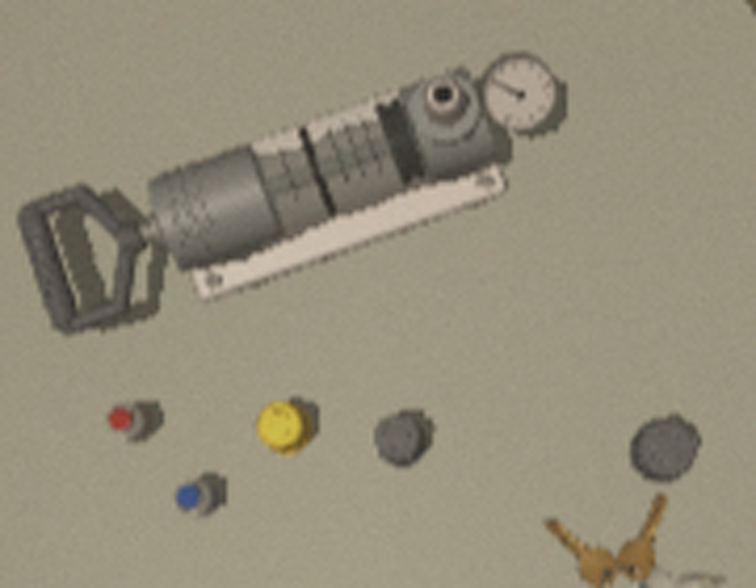

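The narrow cap is A at top pixel (265,244), and the wide cap is B at (328,246), the larger disc. The yellow cap at (238,241) is not meant. In the crop the spigot is at (443,93), the ring at (318,172) and the handle bar at (45,265). I'm moving above the wide cap.

Request:
step_arm --moves '[{"dx":32,"dy":-29.5,"gripper":0.2},{"dx":32,"dy":-29.5,"gripper":0.2},{"dx":32,"dy":-29.5,"gripper":0.2},{"dx":32,"dy":-29.5,"gripper":0.2},{"dx":32,"dy":-29.5,"gripper":0.2},{"dx":32,"dy":-29.5,"gripper":0.2},{"dx":32,"dy":-29.5,"gripper":0.2},{"dx":32,"dy":-29.5,"gripper":0.2},{"dx":32,"dy":-29.5,"gripper":0.2},{"dx":32,"dy":-29.5,"gripper":0.2},{"dz":25},{"dz":25},{"dz":25},{}]'

```text
invalid input at $.moves[0]: expected keys rx, ry, rz, dx, dy, dz, gripper
```

Run:
```python
from h import *
o,Rm=st(); print(o['grip_width'],o['contact_force'])
a=shot('wrist','w1'); print(ray('w1',280,210)[0])
print('wide top est',proj('w1',[[.413,-.276,.038],[.4224,-.1234,.038]]))
```

```text
0.1 [ 0.1837 -0.649   0.2524] 
 [[ 0.962  0.272 -0.001]
 [ 0.272 -0.962  0.002]
 [-0.    -0.002 -1.   ]]
0.08544449748914305 [-0.86856193 -0.05050007  0.25286583]
[ 0.26094773 -0.6274534   0.37351559]
wide top est [[ -97.2 -214.6]
 [-319.2 -308.8]]
```

View pics/w1.png

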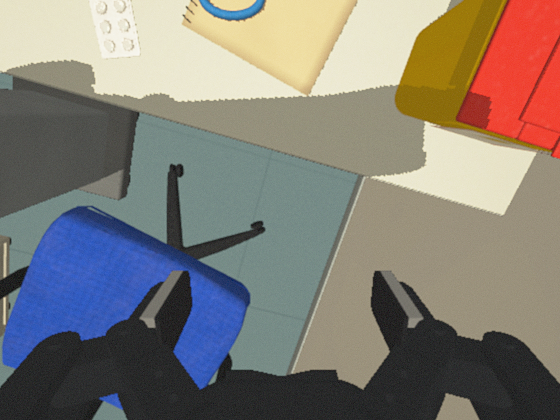

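The call was refused because every row needs all the keys. The wrist view still shows the start pose, with the floor, the chair and the sharps bin at right.

Request:
step_arm --moves '[{"rx":0,"ry":0,"rz":0,"dx":32,"dy":-29.5,"dz":0,"gripper":0.2},{"rx":0,"ry":0,"rz":0,"dx":32,"dy":-29.5,"dz":0,"gripper":0.2},{"rx":0,"ry":0,"rz":0,"dx":32,"dy":-29.5,"dz":0,"gripper":0.2},{"rx":0,"ry":0,"rz":0,"dx":32,"dy":-29.5,"dz":0,"gripper":0.2},{"rx":0,"ry":0,"rz":0,"dx":32,"dy":-29.5,"dz":0,"gripper":0.2},{"rx":0,"ry":0,"rz":0,"dx":32,"dy":-29.5,"dz":0,"gripper":0.2},{"rx":0,"ry":0,"rz":0,"dx":32,"dy":-29.5,"dz":0,"gripper":0.2},{"rx":0,"ry":0,"rz":0,"dx":32,"dy":-29.5,"dz":0,"gripper":0.2},{"rx":0,"ry":0,"rz":0,"dx":32,"dy":-29.5,"dz":0,"gripper":0.2},{"rx":0,"ry":0,"rz":0,"dx":32,"dy":-29.5,"dz":0,"gripper":0.2},{"rx":0,"ry":0,"rz":0,"dx":0,"dy":0,"dz":25,"gripper":0.2},{"rx":0,"ry":0,"rz":0,"dx":0,"dy":0,"dz":25,"gripper":0.2},{"rx":0,"ry":0,"rz":0,"dx":0,"dy":0,"dz":25,"gripper":0.2},{"rx":0,"ry":0,"rz":0,"dx":0,"dy":0,"dz":0,"gripper":0.2},{"rx":0,"ry":0,"rz":0,"dx":0,"dy":0,"dz":0,"gripper":0.2}]'

```text
clock: 2.02
tcp_pos: [0.4118, -0.2788, 0.1791]
orientation: [3.111, 0.432, 0.001]
contact_force: [0.2, -0.3, -0.1]
grip_width: 0.0514
gripper_force: 0.0
```

Run:
```python
from h import *
o,Rm=st(); print(o['grip_width'],o['contact_force'])
a=shot('wrist','w2'); print(ray('w2',280,210)[0])
print('wide top est',proj('w2',[[.413,-.276,.038],[.4224,-.1234,.038],[.606,-.154,.114]]))
```

```text
2.025 [ 0.4118 -0.2788  0.1791] 
 [[ 0.962  0.272  0.001]
 [ 0.272 -0.962 -0.   ]
 [ 0.001  0.001 -1.   ]]
0.05138570470260579 [ 0.16502648 -0.31729331 -0.05382641]
[ 0.48892438 -0.25695947  0.30020081]
wide top est [[ 278.3  204.6]
 [ 103.3  145.9]
 [ 123.7 -235.3]]
```

View pics/w2.png

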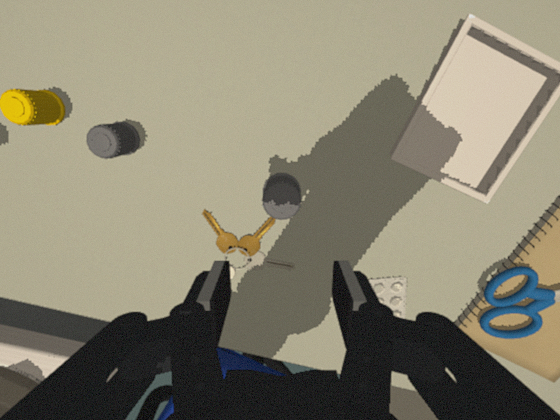

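The wide cap top is at about (282,201) and the narrow cap at (101,141). The tray is upper right, with a near rim corner at (392,158), and the keys are clear just below the cap. The estimate matches, so I'm descending after a small correction.

Run:
```python
from h import *
W=onz('w2',282,201,.038);N=onz('w2',102,141,.038)
print(W,N,[onz('w2',*p,.021) for p in[(392,158),(490,203),(470,15)]])
o,Rm=st(); t=o['tcp_pos']; print('to W',1000*Rm.T@(W-[0,0,.008]-t))
```

```text
[ 0.417  -0.2782  0.038 ] [ 0.4261 -0.122   0.038 ] [array([ 0.4772, -0.3629,  0.021 ]), array([ 0.4631, -0.4663,  0.021 ]), array([ 0.5972, -0.3795,  0.021 ])]
2.075 [ 0.412  -0.2789  0.1794] 
 [[ 0.962  0.272  0.001]
 [ 0.272 -0.962 -0.001]
 [ 0.001  0.001 -1.   ]]
to W [  4.81926775   0.53767935 149.35950144]
```

Request:
step_arm --moves '[{"rx":0,"ry":0,"rz":0,"dx":3.5,"dy":0.5,"dz":40,"gripper":0.2},{"rx":0,"ry":0,"rz":0,"dx":0,"dy":0,"dz":40,"gripper":0.2},{"rx":0,"ry":0,"rz":0,"dx":0,"dy":0,"dz":35,"gripper":0.2},{"rx":0,"ry":0,"rz":0,"dx":0,"dy":0,"dz":20,"gripper":0.2},{"rx":0,"ry":0,"rz":0,"dx":0,"dy":0,"dz":14,"gripper":0.2},{"rx":0,"ry":0,"rz":0,"dx":0,"dy":0,"dz":0,"gripper":0.2},{"rx":0,"ry":0,"rz":0,"dx":0,"dy":0,"dz":0,"gripper":-0.4},{"rx":0,"ry":0,"rz":0,"dx":0,"dy":0,"dz":0,"gripper":-0.4},{"rx":0,"ry":0,"rz":0,"dx":0,"dy":0,"dz":0,"gripper":-0.4},{"rx":0,"ry":0,"rz":0,"dx":0,"dy":0,"dz":0,"gripper":-0.4}]' --grip_force 25

```text
clock: 3.32
tcp_pos: [0.4157, -0.2785, 0.0303]
orientation: [3.11, 0.431, 0.003]
contact_force: [0.4, 0.4, 5.8]
grip_width: 0.0337
gripper_force: 25.6
```

Request:
step_arm --moves '[{"rx":0,"ry":0,"rz":0,"dx":0,"dy":0,"dz":-30,"gripper":-0.4},{"rx":0,"ry":0,"rz":0,"dx":0,"dy":0,"dz":-40,"gripper":-0.4},{"rx":0,"ry":0,"rz":0,"dx":0,"dy":0,"dz":-50,"gripper":-0.4},{"rx":0,"ry":0,"rz":0,"dx":0,"dy":0,"dz":-50,"gripper":-0.4},{"rx":0,"ry":0,"rz":0,"dx":30,"dy":-14,"dz":0,"gripper":-0.4},{"rx":0,"ry":0,"rz":0,"dx":30,"dy":-14,"dz":0,"gripper":-0.4},{"rx":0,"ry":0,"rz":0,"dx":30,"dy":-14,"dz":0,"gripper":-0.4},{"rx":0,"ry":0,"rz":0,"dx":30,"dy":-14,"dz":0,"gripper":-0.4},{"rx":0,"ry":0,"rz":0,"dx":25,"dy":-12,"dz":0,"gripper":-0.4},{"rx":0,"ry":0,"rz":0,"dx":0,"dy":0,"dz":0,"gripper":-0.4},{"rx":0,"ry":0,"rz":0,"dx":0,"dy":0,"dz":0,"gripper":-0.4}]'

```text
clock: 4.7
tcp_pos: [0.5351, -0.1738, 0.1992]
orientation: [3.112, 0.431, -0.001]
contact_force: [-0.2, 0.2, 0.3]
grip_width: 0.0334
gripper_force: 25.1
```

Run:
```python
from h import *
o,Rm=st(); print(o['grip_width'],o['contact_force'])
a=shot('wrist','w3'); 
print('spigot est',proj('w3',[[.606,-.154,.114]]))
```

```text
4.7 [ 0.5351 -0.1738  0.1992] 
 [[ 0.962  0.272 -0.001]
 [ 0.272 -0.962 -0.   ]
 [-0.001  0.    -1.   ]]
0.03343577475034765 [-0.15007323  0.16233299  0.30756576]
spigot est [[281.4 121.3]]
```

View pics/w3.png

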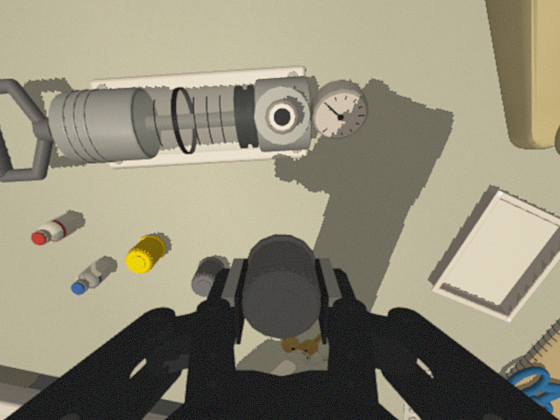

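The spigot top opening is at (282.5,117), the ring at (183,120), the gauge at (340,110) and the dock's lower edge runs from (111,166) to (313,150). The cap is held between the pads.

Run:
```python
from h import *
S=onz('w3',282.5,117,.114); print(S)
o,Rm=st(); print('mm to spigot',1000*Rm.T@(S-o['tcp_pos']))
for z in(.01,.02):
  for a,b in [((93,81),(303,68)),((111,166),(313,150))]:
    d=onz('w3',*b,z)-onz('w3',*a,z); print(z,np.degrees(np.arctan2(d[1],d[0])),np.linalg.norm(d))
d=onz('top0',338.6,0,.0)
d=S-onz('top0',180.7,203.1,.048); print('bar->spig',np.degrees(np.arctan2(d[1],d[0])),np.linalg.norm(d[:2]))
print('tool y ang',np.degrees(np.arctan2(Rm[1,1],Rm[0,1])))
```

```text
[ 0.6087 -0.1539  0.114 ]
4.75 [ 0.535  -0.1741  0.1992] 
 [[ 0.963  0.271 -0.001]
 [ 0.271 -0.963 -0.001]
 [-0.001  0.    -1.   ]]
mm to spigot [76.55520897  0.48272351 85.12727971]
0.01 -71.00150430626395 0.1929082683557136
0.01 -69.77373498583997 0.20131410780171372
0.02 -70.9924036367048 0.18667857402498014
0.02 -69.760616924146 0.19482966919850786
bar->spig -70.66026569384636 0.250325488114974
tool y ang -74.2750089918438
```

Request:
step_arm --moves '[{"rx":0,"ry":0,"rz":0,"dx":25,"dy":0.5,"dz":0,"gripper":-0.4},{"rx":0,"ry":0,"rz":0,"dx":25,"dy":0,"dz":0,"gripper":-0.4},{"rx":0,"ry":0,"rz":0,"dx":25.5,"dy":0,"dz":0,"gripper":-0.4},{"rx":0,"ry":0,"rz":0,"dx":0,"dy":0,"dz":20,"gripper":-0.4},{"rx":0,"ry":0,"rz":0,"dx":0,"dy":0,"dz":20,"gripper":-0.4},{"rx":0,"ry":0,"rz":0,"dx":0,"dy":0,"dz":5,"gripper":-0.4},{"rx":0,"ry":0,"rz":0,"dx":0,"dy":0,"dz":4,"gripper":-0.4},{"rx":0,"ry":0,"rz":0,"dx":0,"dy":0,"dz":4,"gripper":-0.4},{"rx":0,"ry":0,"rz":0,"dx":0,"dy":0,"dz":0,"gripper":-0.4}]'

```text
clock: 5.88
tcp_pos: [0.6087, -0.1531, 0.1465]
orientation: [3.112, 0.432, 0.0]
contact_force: [0.4, -0.1, 0.6]
grip_width: 0.0329
gripper_force: 25.1
```

Request:
step_arm --moves '[{"rx":0,"ry":0,"rz":0,"dx":0,"dy":0,"dz":4,"gripper":-0.4},{"rx":0,"ry":0,"rz":0,"dx":0,"dy":0,"dz":4,"gripper":-0.4},{"rx":0,"ry":0,"rz":0,"dx":0,"dy":0,"dz":2,"gripper":-0.4},{"rx":0,"ry":0,"rz":0,"dx":0,"dy":0,"dz":0,"gripper":-0.4}]'

```text
clock: 6.38
tcp_pos: [0.6086, -0.1531, 0.136]
orientation: [-3.112, -0.432, 0.001]
contact_force: [-0.2, 0.4, -0.4]
grip_width: 0.0337
gripper_force: 25.1
```

Request:
step_arm --moves '[{"rx":0,"ry":0,"rz":0,"dx":0,"dy":0,"dz":5,"gripper":-0.4},{"rx":0,"ry":0,"rz":0,"dx":0,"dy":0,"dz":5,"gripper":-0.4},{"rx":0,"ry":0,"rz":0,"dx":0,"dy":0,"dz":5,"gripper":-0.4},{"rx":0,"ry":0,"rz":0,"dx":0,"dy":0,"dz":3,"gripper":-0.4},{"rx":0,"ry":0,"rz":0,"dx":0,"dy":0,"dz":2,"gripper":-0.4},{"rx":0,"ry":0,"rz":0,"dx":0,"dy":0,"dz":0,"gripper":-0.4}]'

```text
clock: 7.12
tcp_pos: [0.6088, -0.1531, 0.1165]
orientation: [3.112, 0.432, 0.001]
contact_force: [0.1, 0.8, 1.2]
grip_width: 0.0337
gripper_force: 25.2
```

Request:
step_arm --moves '[{"rx":0,"ry":0,"rz":0,"dx":0,"dy":0,"dz":1,"gripper":-0.4},{"rx":0,"ry":0,"rz":0,"dx":0,"dy":0,"dz":0,"gripper":0.15},{"rx":0,"ry":0,"rz":0,"dx":0,"dy":0,"dz":0,"gripper":0.15},{"rx":0,"ry":0,"rz":0,"dx":0,"dy":0,"dz":0,"gripper":0.15},{"rx":0,"ry":0,"rz":0,"dx":0,"dy":0,"dz":-15,"gripper":0.15},{"rx":0,"ry":0,"rz":0,"dx":0,"dy":0,"dz":-30,"gripper":0.15},{"rx":0,"ry":0,"rz":0,"dx":0,"dy":0,"dz":-35,"gripper":0.15},{"rx":0,"ry":0,"rz":0,"dx":-30,"dy":-14,"dz":0,"gripper":0.15},{"rx":0,"ry":0,"rz":0,"dx":-35,"dy":-16.5,"dz":0,"gripper":0.15},{"rx":0,"ry":0,"rz":0,"dx":-35,"dy":-16.5,"dz":0,"gripper":0.15},{"rx":0,"ry":0,"rz":0,"dx":-35,"dy":-16.5,"dz":0,"gripper":0.15},{"rx":0,"ry":0,"rz":0,"dx":-35,"dy":-16,"dz":0,"gripper":0.15},{"rx":0,"ry":0,"rz":0,"dx":0,"dy":0,"dz":0,"gripper":0.15}]'

```text
clock: 8.75
tcp_pos: [0.4211, -0.1228, 0.196]
orientation: [3.111, 0.431, -0.001]
contact_force: [1.4, 0.0, -0.3]
grip_width: 0.049
gripper_force: 0.0
```

Run:
```python
from h import *
o,Rm=st(); print(o['grip_width'],o['contact_force'])
w=shot('wrist','w4'); s=shot('side','s4')
print('narrow',proj('w4',[[.424,-.1225,.038]]),'side: cap top/mouth', proj('s4',[[.6085,-.1535,.124],[.6085,-.1535,.086]]))
u,v=proj('s4',[[.6085,-.1535,.1]])[0].astype(int)
c=cv2.resize(s[v-40:v+40,u-40:u+40],(400,400),interpolation=cv2.INTER_CUBIC)
w=cv2.resize(w,(400,300)); w=cv2.copyMakeBorder(w,0,100,0,0,cv2.BORDER_CONSTANT)
cv2.imwrite('pics/c4.png',np.hstack([c,w])); print(u,v)
```

```text
8.75 [ 0.4211 -0.1228  0.196 ] 
 [[ 0.962  0.272 -0.001]
 [ 0.272 -0.962 -0.001]
 [-0.001  0.001 -1.   ]]
0.04904138697668264 [ 1.35277113  0.00790772 -0.2510005 ]
narrow [[281.5 198.1]] side: cap top/mouth [[206.  188.4]
 [207.4 206.7]]
206 200
```

View pics/c4.png

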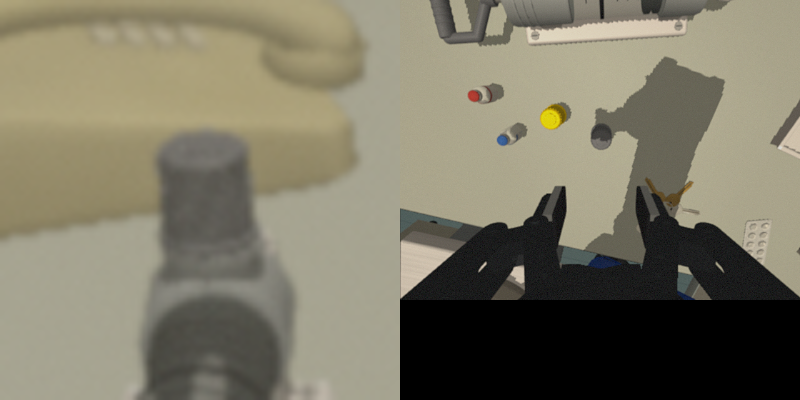

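The cap is seated: its top is at about (207,190) in the side view, against (206,188) predicted for fully home. The narrow cap is at (280,195) in the wrist view, as predicted, so I'm descending.

Request:
step_arm --moves '[{"rx":0,"ry":0,"rz":0,"dx":3.5,"dy":0,"dz":40,"gripper":0.1},{"rx":0,"ry":0,"rz":0,"dx":0,"dy":0,"dz":40,"gripper":0.1},{"rx":0,"ry":0,"rz":0,"dx":0,"dy":0,"dz":35,"gripper":0.1},{"rx":0,"ry":0,"rz":0,"dx":0,"dy":0,"dz":30,"gripper":0.1},{"rx":0,"ry":0,"rz":0,"dx":0,"dy":0,"dz":20,"gripper":0.1},{"rx":0,"ry":0,"rz":0,"dx":0,"dy":0,"dz":0,"gripper":0.1},{"rx":0,"ry":0,"rz":0,"dx":0,"dy":0,"dz":0,"gripper":-0.6},{"rx":0,"ry":0,"rz":0,"dx":0,"dy":0,"dz":0,"gripper":-0.6},{"rx":0,"ry":0,"rz":0,"dx":0,"dy":0,"dz":0,"gripper":-0.6},{"rx":0,"ry":0,"rz":0,"dx":0,"dy":0,"dz":0,"gripper":-0.6}]' --grip_force 25

```text
clock: 10.1
tcp_pos: [0.4276, -0.1221, 0.0311]
orientation: [3.111, 0.431, 0.003]
contact_force: [-0.3, 0.5, 6.3]
grip_width: 0.0267
gripper_force: 25.2
```

Request:
step_arm --moves '[{"rx":0,"ry":0,"rz":0,"dx":0,"dy":0,"dz":-30,"gripper":-0.6},{"rx":0,"ry":0,"rz":0,"dx":0,"dy":0,"dz":-40,"gripper":-0.6},{"rx":0,"ry":0,"rz":0,"dx":0,"dy":0,"dz":-40,"gripper":-0.6},{"rx":0,"ry":0,"rz":0,"dx":2,"dy":25,"dz":0,"gripper":-0.6},{"rx":0,"ry":0,"rz":0,"dx":2,"dy":40,"dz":0,"gripper":-0.6},{"rx":0,"ry":0,"rz":0,"dx":2,"dy":40,"dz":0,"gripper":-0.6},{"rx":0,"ry":0,"rz":0,"dx":2,"dy":40,"dz":0,"gripper":-0.6},{"rx":0,"ry":0,"rz":0,"dx":2,"dy":40,"dz":0,"gripper":-0.6},{"rx":0,"ry":0,"rz":0,"dx":2,"dy":40,"dz":0,"gripper":-0.6},{"rx":0,"ry":0,"rz":0,"dx":2,"dy":40,"dz":0,"gripper":-0.6},{"rx":0,"ry":0,"rz":0,"dx":2,"dy":30,"dz":0,"gripper":-0.6},{"rx":0,"ry":0,"rz":0,"dx":0,"dy":22,"dz":0,"gripper":-0.6},{"rx":0,"ry":0,"rz":0,"dx":0,"dy":0,"dz":30,"gripper":-0.6},{"rx":0,"ry":0,"rz":0,"dx":0,"dy":0,"dz":30,"gripper":-0.6},{"rx":0,"ry":0,"rz":0,"dx":0,"dy":0,"dz":28,"gripper":-0.6},{"rx":0,"ry":0,"rz":0,"dx":0,"dy":0,"dz":0,"gripper":-0.6}]'

```text
clock: 12.1
tcp_pos: [0.5267, -0.4213, 0.0499]
orientation: [-3.108, -0.432, 0.006]
contact_force: [0.3, -0.9, 0.2]
grip_width: 0.0268
gripper_force: 24.9
```

Request:
step_arm --moves '[{"rx":0,"ry":0,"rz":0,"dx":0,"dy":0,"dz":9,"gripper":-0.6},{"rx":0,"ry":0,"rz":0,"dx":0,"dy":0,"dz":5,"gripper":-0.6},{"rx":0,"ry":0,"rz":0,"dx":0,"dy":0,"dz":0,"gripper":-0.6},{"rx":0,"ry":0,"rz":0,"dx":0,"dy":0,"dz":0,"gripper":-0.6}]'

```text
clock: 12.6
tcp_pos: [0.5288, -0.4227, 0.0388]
orientation: [3.111, 0.432, 0.001]
contact_force: [-0.2, -0.1, 0.4]
grip_width: 0.0269
gripper_force: 24.9
```

Request:
step_arm --moves '[{"rx":0,"ry":0,"rz":0,"dx":0,"dy":0,"dz":4,"gripper":-0.6},{"rx":0,"ry":0,"rz":0,"dx":0,"dy":0,"dz":0,"gripper":0.0},{"rx":0,"ry":0,"rz":0,"dx":0,"dy":0,"dz":0,"gripper":0.0},{"rx":0,"ry":0,"rz":0,"dx":0,"dy":0,"dz":0,"gripper":0.0},{"rx":0,"ry":0,"rz":0,"dx":0,"dy":0,"dz":-40,"gripper":0.0},{"rx":0,"ry":0,"rz":0,"dx":0,"dy":0,"dz":-60,"gripper":0.0},{"rx":0,"ry":0,"rz":0,"dx":0,"dy":0,"dz":-60,"gripper":0.0},{"rx":0,"ry":0,"rz":0,"dx":6,"dy":-35,"dz":0,"gripper":0.0},{"rx":0,"ry":0,"rz":0,"dx":6,"dy":-41,"dz":0,"gripper":0.0},{"rx":0,"ry":0,"rz":0,"dx":7,"dy":-41,"dz":0,"gripper":0.0},{"rx":0,"ry":0,"rz":0,"dx":7,"dy":-41,"dz":0,"gripper":0.0},{"rx":0,"ry":0,"rz":0,"dx":7,"dy":-41,"dz":0,"gripper":0.0},{"rx":0,"ry":0,"rz":0,"dx":7,"dy":-41,"dz":0,"gripper":0.0},{"rx":0,"ry":0,"rz":0,"dx":7,"dy":-41,"dz":0,"gripper":0.0},{"rx":0,"ry":0,"rz":0,"dx":7,"dy":-41,"dz":0,"gripper":0.0},{"rx":0,"ry":0,"rz":0,"dx":7,"dy":-41,"dz":0,"gripper":0.0},{"rx":0,"ry":0,"rz":0,"dx":7,"dy":-41,"dz":0,"gripper":0.0},{"rx":0,"ry":0,"rz":0,"dx":7,"dy":-41,"dz":0,"gripper":0.0},{"rx":0,"ry":0,"rz":0,"dx":7,"dy":-42,"dz":0,"gripper":0.0},{"rx":0,"ry":0,"rz":-3.7,"dx":0,"dy":0,"dz":0,"gripper":0.0}]'

```text
clock: 15.1
tcp_pos: [0.4745, 0.0723, 0.1948]
orientation: [-3.093, -0.544, -0.002]
contact_force: [-0.9, -0.9, -0.1]
grip_width: 0.0425
gripper_force: 0.0
```

Run:
```python
from h import *
o,Rm=st(); print(o['grip_width'],o['contact_force'])
w=shot('wrist','w5'); t=shot('top','t5')
print('bar',proj('w5',[[.5255,.0825,.048]]),'ring',proj('w5',[.6085-.081*.332,-.1535+.081*.943,.074]))
c=cv2.resize(t[150:270,180:420],(560,280),interpolation=cv2.INTER_CUBIC)
cv2.imwrite('pics/c5.png',np.vstack([w[:320],c]))
```

```text
15.1 [0.4745 0.0723 0.1948] 
 [[ 0.94   0.341  0.001]
 [ 0.341 -0.94   0.001]
 [ 0.001 -0.001 -1.   ]]
0.04248276984580607 [-0.90779189 -0.8718659  -0.09311247]
bar [[290.4 146.5]] ring [[512.3 152.4]]
```

View pics/c5.png

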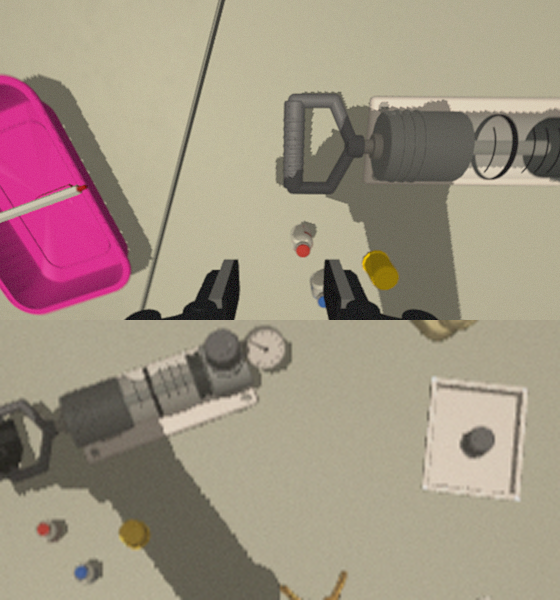

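The narrow cap stands in the tray at (478,440) in the lower crop, and the wide cap is home on the spigot at (221,348). In the wrist view the handle bar's centre is about (294,143), spanning columns 285–304.

Run:
```python
from h import *
o,Rm=st(); B=onz('w5',294,143,.048); print(B, onz('w5',304,143,.048)-onz('w5',285,143,.048))
print('mm',1000*Rm.T@(B+[0,0,.003]-o['tcp_pos']))
d=np.array([.6087,-.1539])-B[:2]; print(np.degrees(np.arctan2(d[1],d[0])),np.linalg.norm(d))
```

```text
15.2 [0.4748 0.0691 0.1945] 
 [[ 0.942  0.336  0.   ]
 [ 0.336 -0.942  0.   ]
 [ 0.     0.    -1.   ]]
[0.5292 0.0807 0.048 ] [ 0.0055 -0.015   0.    ]
mm [ 55.07628048   7.3261587  143.55767303]
-71.27978155666108 0.24770427933324043
```

Request:
step_arm --moves '[{"rx":0,"ry":0,"rz":0,"dx":20,"dy":3,"dz":0,"gripper":-0.15},{"rx":0,"ry":0,"rz":0,"dx":20,"dy":3,"dz":0,"gripper":-0.15},{"rx":0,"ry":0,"rz":0,"dx":15,"dy":1.3,"dz":0,"gripper":-0.15},{"rx":0,"ry":0,"rz":0,"dx":0,"dy":0,"dz":30,"gripper":-0.15},{"rx":0,"ry":0,"rz":0,"dx":0,"dy":0,"dz":35,"gripper":-0.15},{"rx":0,"ry":0,"rz":0,"dx":0,"dy":0,"dz":30,"gripper":-0.15},{"rx":0,"ry":0,"rz":0,"dx":0,"dy":0,"dz":15,"gripper":-0.15},{"rx":0,"ry":0,"rz":0,"dx":0,"dy":0,"dz":0,"gripper":-0.15},{"rx":0,"ry":0,"rz":0,"dx":0,"dy":0,"dz":0,"gripper":-0.15}]'

```text
clock: 16.32
tcp_pos: [0.5299, 0.08, 0.0853]
orientation: [3.096, 0.532, 0.003]
contact_force: [0.6, 0.4, 1.0]
grip_width: 0.0364
gripper_force: 0.0
```

Request:
step_arm --moves '[{"rx":0,"ry":0,"rz":0,"dx":0,"dy":0,"dz":10,"gripper":-0.15},{"rx":0,"ry":0,"rz":0,"dx":0,"dy":0,"dz":10,"gripper":-0.15},{"rx":0,"ry":0,"rz":0,"dx":0,"dy":0,"dz":10,"gripper":-0.15},{"rx":0,"ry":0,"rz":0,"dx":0,"dy":0,"dz":0,"gripper":-0.15}]'

```text
clock: 16.82
tcp_pos: [0.5283, 0.0797, 0.0532]
orientation: [3.096, 0.532, -0.003]
contact_force: [-0.4, 0.1, 0.4]
grip_width: 0.0365
gripper_force: 0.0
```

Clear on both sides; close on the bar.

Request:
step_arm --moves '[{"rx":0,"ry":0,"rz":0,"dx":0,"dy":0,"dz":2,"gripper":-0.8},{"rx":0,"ry":0,"rz":0,"dx":0,"dy":0,"dz":0,"gripper":-0.8},{"rx":0,"ry":0,"rz":0,"dx":0,"dy":0,"dz":0,"gripper":-0.8},{"rx":0,"ry":0,"rz":0,"dx":0,"dy":0,"dz":0,"gripper":-0.8},{"rx":0,"ry":0,"rz":0,"dx":0,"dy":0,"dz":0,"gripper":-0.8}]' --grip_force 60

```text
clock: 17.45
tcp_pos: [0.5288, 0.0814, 0.0526]
orientation: [-3.094, -0.534, -0.0]
contact_force: [-3.0, 4.7, 2.6]
grip_width: 0.0153
gripper_force: 58.5
```

Request:
step_arm --moves '[{"rx":0,"ry":0,"rz":0,"dx":0,"dy":-6,"dz":0,"gripper":-0.8},{"rx":0,"ry":0,"rz":0,"dx":0,"dy":-6,"dz":0,"gripper":-0.8},{"rx":0,"ry":0,"rz":0,"dx":0,"dy":-6,"dz":0,"gripper":-0.8},{"rx":0,"ry":0,"rz":0,"dx":0,"dy":-6,"dz":0,"gripper":-0.8},{"rx":0,"ry":0,"rz":0,"dx":0,"dy":-6,"dz":0,"gripper":-0.8},{"rx":0,"ry":0,"rz":0,"dx":0,"dy":-6,"dz":0,"gripper":-0.8},{"rx":0,"ry":0,"rz":0,"dx":0,"dy":-6,"dz":0,"gripper":-0.8},{"rx":0,"ry":0,"rz":0,"dx":0,"dy":0,"dz":0,"gripper":-0.8},{"rx":0,"ry":0,"rz":0,"dx":0,"dy":0,"dz":0,"gripper":-0.8},{"rx":0,"ry":0,"rz":0,"dx":0,"dy":0,"dz":0,"gripper":-0.8},{"rx":0,"ry":0,"rz":0,"dx":0,"dy":0,"dz":0,"gripper":-0.8}]'

```text
clock: 18.82
tcp_pos: [0.5168, 0.1157, 0.0526]
orientation: [3.093, 0.526, 0.002]
contact_force: [3.9, -8.4, 1.5]
grip_width: 0.0155
gripper_force: 58.6
```

Run:
```python
from h import *
o,Rm=st(); print(o['grip_width'],o['contact_force'])
print('pulled',1000*Rm.T@(o['tcp_pos']-[.5288,.0814,.0526]))
w=shot('wrist','w6'); shot('top','t6'); shot('side','s6')
u=np.array([.325,-.946,0]);S=np.array([.6087,-.1539,.074])
for n in('w6','t6','s6'): print(n,[proj(n,S-u*(.081-k)) for k in(0,.005,.045)])
t=cv2.imread('pics/t6.png'); s=cv2.imread('pics/s6.png')
A=cv2.resize(t[145:225,175:305],None,fx=3,fy=3,interpolation=cv2.INTER_CUBIC); B=cv2.resize(s[180:310,150:260],(330,390),interpolation=cv2.INTER_CUBIC)
c=np.zeros((600,800,3),np.uint8); c[:240,:390]=A; c[:390,400:730]=B; c[250:600,:390]=cv2.resize(w[0:252,280:560],(390,350)); cv2.imwrite('pics/c6.png',c)
```

```text
18.825 [0.5168 0.1157 0.0526] 
 [[ 0.944  0.331  0.002]
 [ 0.331 -0.944 -0.004]
 [ 0.001  0.004 -1.   ]]
0.015515702598939642 [ 3.90738002 -8.44912535  1.45351488]
pulled [ 2.98972673e-02 -3.62974461e+01 -1.30369587e-01]
w6 [array([[807.6, 333.4]]), array([[820.4, 333.5]]), array([[922.6, 333.7]])]
t6 [array([[244.2, 176.8]]), array([[246.2, 176.1]]), array([[261.8, 170.5]])]
s6 [array([[204.2, 233.3]]), array([[204.5, 231.9]]), array([[206.3, 221.2]])]
```

View pics/c6.png

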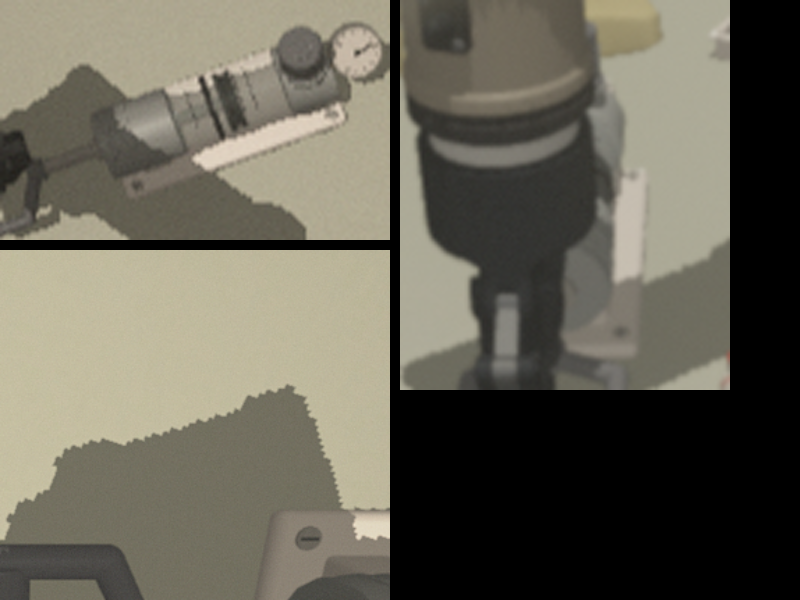

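The handle is drawn about 36 mm. In the top crop the piston's front edge (about 218,95) is still a little short of the ring (about 210,105). I need about 8.7 mm more.

Request:
step_arm --moves '[{"rx":0,"ry":0,"rz":0,"dx":0,"dy":-4,"dz":0,"gripper":-0.8},{"rx":0,"ry":0,"rz":0,"dx":0,"dy":-3,"dz":0,"gripper":-0.8},{"rx":0,"ry":0,"rz":0,"dx":0,"dy":-2,"dz":0,"gripper":-0.8},{"rx":0,"ry":0,"rz":0,"dx":0,"dy":0,"dz":0,"gripper":-0.8},{"rx":0,"ry":0,"rz":0,"dx":0,"dy":0,"dz":0,"gripper":-0.8},{"rx":0,"ry":0,"rz":0,"dx":0,"dy":0,"dz":0,"gripper":-0.8}]'

```text
clock: 19.73
tcp_pos: [0.514, 0.1234, 0.0526]
orientation: [3.092, 0.525, 0.002]
contact_force: [5.4, -9.0, 1.7]
grip_width: 0.0151
gripper_force: 58.6
```

Run:
```python
from h import *
o,Rm=st(); print(o['grip_width'],o['contact_force'])
print('pulled',1000*Rm.T@(o['tcp_pos']-[.5288,.0814,.0526]))
shot('top','t7')
u=np.array([.325,-.946,0]);v=np.array([.946,.325,0]);S=np.array([.6087,-.1539,.074])
xs=np.arange(-45,70,1.25)
prof={}
for n in('top0','t6','t7'):
    g=cv2.cvtColor(cv2.imread(f'pics/{n}.png'),cv2.COLOR_BGR2GRAY).astype(np.float32); P=[]
    for l in (-.004,-.002,0,.002,.004):
        q=proj(n,[S+u*(x/1000-.076)+v*l for x in xs]).astype(np.float32)
        P.append(cv2.remap(g,q[:,0].reshape(1,-1),q[:,1].reshape(1,-1),cv2.INTER_LINEAR)[0])
    prof[n]=np.mean(P,0)
for i,x in enumerate(xs): print(x,*[int(prof[n][i]) for n in prof])
t=cv2.imread('pics/t7.png'); cv2.imwrite('pics/c7.png',cv2.resize(t[140:220,190:320],None,fx=6,fy=6,interpolation=cv2.INTER_CUBIC))
```

```text
19.725 [0.514  0.1234 0.0526] 
 [[ 0.944  0.33   0.002]
 [ 0.33  -0.944 -0.005]
 [ 0.     0.005 -1.   ]]
0.015084429756525235 [ 5.39584148 -8.95213975  1.69562904]
pulled [ -0.04629268 -44.56255596  -0.18907107]
-45.0 131 147 147
-43.75 131 147 147
-42.5 130 147 146
-41.25 127 144 144
-40.0 119 134 135
-38.75 102 115 116
-37.5 90 102 102
-36.25 93 107 105
-35.0 104 121 116
-33.75 113 130 126
-32.5 117 133 131
-31.25 118 134 132
-30.0 119 133 132
-28.75 119 134 132
-27.5 118 135 132
-26.25 118 135 133
-25.0 116 133 131
-23.75 110 126 124
-22.5 101 117 114
-21.25 102 116 115
-20.0 111 125 124
-18.75 116 131 130
-17.5 117 133 131
-16.25 118 134 132
-15.0 119 135 133
-13.75 120 135 133
-12.5 120 135 134
-11.25 118 134 132
-10.0 108 123 121
-8.75 86 99 96
-7.5 65 74 72
-6.25 56 62 60
-5.0 63 69 59
-3.75 84 93 64
-2.5 105 116 68
-1.25 115 129 68
0.0 118 130 67
1.25 118 120 66
2.5 118 100 67
3.75 117 81 67
5.0 117 72 68
6.25 113 68 69
7.5 104 65 77
8.75 100 64 96
10.0 107 66 120
11.25 114 68 133
12.5 117 68 138
13.75 120 70 140
15.0 118 78 141
16.25 113 91 134
17.5 104 100 122
18.75 102 112 118
20.0 109 126 127
21.25 115 137 136
22.5 116 140 138
23.75 116 141 138
25.0 115 141 138
26.25 111 136 134
27.5 103 125 123
28.75 104 123 122
30.0 111 131 130
31.25 115 138 136
32.5 115 140 138
33.75 116 141 139
35.0 116 143 140
36.25 108 142 140
37.5 90 141 139
38.75 71 141 138
40.0 64 141 139
41.25 62 141 140
42.5 61 142 140
43.75 60 142 140
45.0 60 142 140
46.25 61 142 140
47.5 62 141 140
48.75 62 142 139
50.0 63 141 138
51.25 69 135 134
52.5 79 124 123
53.75 88 115 112
55.0 102 110 108
56.25 119 106 105
57.5 128 95 95
58.75 131 80 80
60.0 133 70 70
61.25 133 68 68
62.5 131 70 69
63.75 122 74 73
65.0 111 79 77
66.25 106 84 82
67.5 105 89 88
68.75 110 92 91
```

View pics/c7.png

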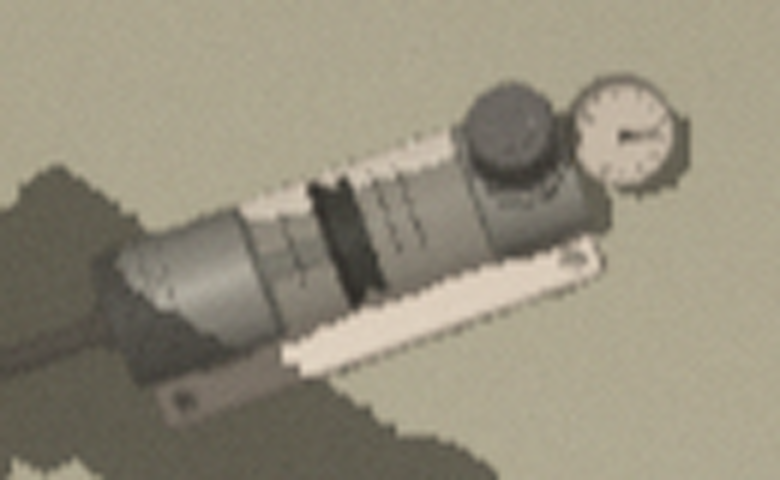

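The piston edge almost meets the ring: the dark band is continuous at (345,240) in the crop. The profile puts it about 0.5–1 mm short, so I'm adding 0.8 mm and holding.

Request:
step_arm --moves '[{"rx":0,"ry":0,"rz":0,"dx":0,"dy":-0.8,"dz":0,"gripper":-0.8},{"rx":0,"ry":0,"rz":0,"dx":0,"dy":0,"dz":0,"gripper":-0.8},{"rx":0,"ry":0,"rz":0,"dx":0,"dy":0,"dz":0,"gripper":-0.8},{"rx":0,"ry":0,"rz":0,"dx":0,"dy":0,"dz":0,"gripper":-0.8},{"rx":0,"ry":0,"rz":0,"dx":0,"dy":0,"dz":0,"gripper":-0.8},{"rx":0,"ry":0,"rz":0,"dx":0,"dy":0,"dz":0,"gripper":-0.8}]'

```text
clock: 20.52
tcp_pos: [0.5139, 0.124, 0.0526]
orientation: [3.092, 0.525, 0.002]
contact_force: [4.4, -11.1, 1.0]
grip_width: 0.0151
gripper_force: 58.7
```

Run:
```python
from h import *
o,Rm=st(); d=1000*Rm.T@(o['tcp_pos']-[.5288,.0814,.0526]); print(d,o['contact_force'],o['grip_width'])
if 44.6<-d[1]<46.2: print(r.hand_in())
```

```text
20.525 [0.5139 0.124  0.0526] 
 [[ 0.944  0.33   0.002]
 [ 0.33  -0.944 -0.005]
 [ 0.001  0.005 -1.   ]]
[ 4.84801388e-03 -4.51246628e+01 -2.14467635e-01] [  4.37808324 -11.05823986   0.95202584] 0.015088191396418229
the job is handed in; nothing more can be done
None
```

I handed the job in at 20.5 s with the wide cap fully down on the spigot, the narrow cap in the tray, and the handle still gripped at the ring mark, drawn out about 45 mm by arm position (the last picture, 0.6 mm earlier, read roughly 44 mm).

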